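# Slide the honey back and roll the bread bin shut

### The job

Breakfast is over: shut the wooden roll-top bread bin. The honey jar stands on the bin's front sill, in the way of the lid, so first push the jar gently straight back with the fingertips until all of it is inside, behind the path of the lid, while the lid is still up; then push the lid's ledge over and down with the fingertips until the lid is fully shut. Only push: do not grip or lift anything, keep the jar upright, neither force the lid against the jar nor let it slam, and leave the tea canister and the salt shaker in the bin and the mug beside it standing where they are.

Things in the scene. Friction and masses are not known exactly. Their poses are not given: they have to be found in the camera images.
- bread_bin: Roll-top bread bin of light wood, fixed, 356 wide (y) x 290 deep (x) x 190 mm high. Origin: centre of its underside, below the lid's axis; x points into the bin, away from its open front; y left, z up. Floor board 12 mm thick, running forward as a sill to x=-0.148. D-shaped end panels, inner faces at y=+-0.160, front an arc of radius 140 mm about the axis. Fixed top board x=0.002..0.144, z=0.180..0.190.
- lid_axis (a point): Middle of the lid's axis, 45 mm above the bin's underside; the axis runs along the bin's y. With the lid up, the front half of the bin is open from the front and from above. In the room a wall cabinet hangs from about world x=0.68 back, underside at z=0.45: over the bin lean the gripper back towards the robot by some 30 degrees (fingertips pointing down and forward) rather than hold it upright.
- bin_lid (a joint): Angle of the roll lid, rad: 0 fully shut (lower edge at the sill), 1.2 to 1.4 at the start, 1.55 fully open. A curved shell of wooden slats between the end panels, radius 130 outside, 119 mm inside. 0.35 kg, stiff hinge (0.45 N m friction): it stays where it is left; the ledge takes 2 to 6 N. Measured at the axis up from level front, its lower edge lies at joint-0.235, its ledge at joint-0.150.
- ledge (a point): Middle of the outer edge of the lid's ledge, a wooden strip 170 mm long (along the bin's y), 10 mm thick, standing out radially 26 mm from the lid's face; this point is 156 mm from the axis and moves with the lid: high over the bin when up, at the front 22 mm above the worktop when shut. Push on the side that faces the back of the bin when up (the upper side when shut), forward and down round the axis.
- honey_jar: Glass honey jar with a white lid, 64 mm in diameter, 97 mm tall, 0.25 to 0.5 kg; origin: centre of its underside. At the start it stands on the sill 0.10 to 0.114 ahead of the axis, where the lid would strike it. The lid clears it once its centre is less than 0.066 ahead of the axis (its x in the bin's frame > -0.066). It slides upright when pushed at half height or lower; there is room for it to x = 0.
- tea_canister: Bystander in the bin, back left: white tea canister with a wooden lid, 87 mm in diameter, 120 mm tall; origin: centre of its underside. Not to be disturbed.
- salt_shaker: Bystander in the bin, back right: glass salt shaker with a grey top, 44 mm in diameter, 90 mm tall; origin: centre of its underside. Not to be disturbed.
- mug: Bystander on the worktop to the right, in front of the bin: striped mug, 84 mm wide, 95 mm tall; origin: underside.
Mind the look-alikes: they are no part of the job. What is shaped like the honey_jar but purple or turquoise is not meant.

How it is judged:
By the outcome, as a careful person would: the job done as asked, in the order asked, and still so for the second after the job is handed in, with the robot touching nothing.
It also fails if it takes over 51 s, if anything falls off the work surface, if the arm or the gripper's body presses on something with over 40 N, if the wrist force passes 120 N, or if a joint passes its speed limit or range.

### The arm

A 6-joint arm with a two-finger parallel gripper is mounted at the origin on a cart in front of the work surface, level with it; the furniture and walls round the work are solid. World frame = base frame: x ahead of the robot, y to its left, z up, the work surface at z = 0. Lengths are in m, angles in rad, forces in N, time in s.
With the tool pointing down it reaches from about 0.225 to 0.875 m from the base axis. Payload 3.4 kg.
Tool frame: the origin (TCP) lies between the finger pads; the fingertips stand 8 mm ahead of it and the grasp point (between the pads) lies 11 mm behind it; z points along the fingers, y is the line along which they close (so a half turn about z gives the same grasp; the last joint's range is limited). The gripper opens to 85 mm and grips with 20 to 120 N. Pads are 22 mm wide; open, the fingers measure 114 mm over their backs; the gripper's body (76 mm by 85 mm) begins 54 mm behind the grasp point. The pads swing forward as they close: fully open they stand 13 mm farther back than shut.
Start: joints at [0.987, 0.276, 1.505, -0, 1.361, -0.121], TCP at [0.257, 0.515, 0.239] pointing down, gripper open.
Joint ranges: [-2.89, 2.89], [-0.75, 2.08], [0.22, 2.7], [-1.18, 4.32], [0.11, 2.71], [-2.7, 2.7]. Speed limits (rad/s): [2.57, 2.57, 3.14, 3.14, 3.14, 3.14].

### API

Orientations are given as a unit quaternion [w, x, y, z].
In Python, from rig import manip gives the robot as it stands.
- The arm moves only by the tool move_arm, never from a script. Its argument "deltas" is a list that holds one entry, the list of rows, each a list of 5 numbers: the shift along the tool's x, y, z normalised to -1 to 1, where 1 is 80 cm, then the turn about the tool's z normalised to -1 to 1, where 1 is 120 degrees, then the closure, from -1 (fully open) to 1 (shut). In form: [[[tx, ty, tz, twist, grip], ...]]. A call has 1 to 12 rows; each row is the pose to reach, as a shift and turn from the pose commanded when the call began, along the tool's axes at that moment; what a row does not reach only later rows make up. A row lasts 1/10 s, in which the tool goes at most 50 mm and 8.59 degrees, less where a joint would pass 70% of its speed; a pose out of reach is approached as far as the arm can. A call with a number of a shift or a turn outside -1 to 1 is refused whole. A call with a gripper value outside its range is refused whole. The fingers move at their own pace and stop on an object; "squeeze" is the grip in N (left out, the last holds). Time passes only in rows, so rows that repeat a pose let the fingers close. It gives the time, the measured TCP pose, the force, the opening and the grip force at its end, in the units of the state.
- manip.get_state(): the state, without advancing time (a new reading comes with each control period).
- manip.get_image(name): name is "scene" or "side" or "wrist"; returns the picture (480x640x3 uint8, red, green, blue); there is no depth.
- manip.camera_params(name): a dict with "fx", "fy", "cx", "cy" (pixels), "dist" ([k1, k2, p1, p2, k3] as OpenCV has them; the pictures are not rectified), "R" (3x3) and "t" (3): a world point X has camera coordinates R X + t; the wrist camera has in their place "tool_from_camera" (4x4, takes a point from camera to tool coordinates, whose origin is the TCP and whose axes are the flange's). Camera axes: x right, y down, z forward; pixel columns grow to the right and rows downward; lengths in m; the calibration is good to about 2 mm. A picture is of the moment at which its call begins: read the wrist's pose just before it. camera_params takes no time and is no camera call.
- manip.sign_off(): hands the job in; it is judged then, once.
The state is a dict: "clock": time; "qpos": joint angles; "qd": joint speeds; "effort": joint torques, N m; "position": TCP position; "ee_rot": TCP orientation; "contact_force": force on the tool from outside, world axes, zero at the start; "moment": the same for the moment, N m; "width": finger opening in m; "gripper_force": force on a finger pad.
Only numpy, scipy, OpenCV 4.12 (cv2) and the standard library are available. Lean on these libraries where they do the work, as an engineer would, in place of code of your own. Each camera call takes 0.05 s, during which the arm holds its last target. There are 200 camera calls.

## Working session

There is one attempt and no reset: what is moved stays moved. The work goes in short steps, Python scripts to look and compute and a tool call to move; the robot and the scene stay as the last step left them, time stands still between calls to the robot, and variables do not carry over. Pictures are saved under pics/ and viewed, at most 10 in all, crops included, and the job is handed in when it is done.

Besides the shell and the picture viewer there is one more tool, called after "Request:" as name(argument=value, ...) on one line, values as JSON. move_arm: Moves the arm, as the interface text tells. Scaled input: -1 to 1 covers 80 cm each way for a shift and 120 degrees each way for a turn. Its arguments: {"type":"object","properties":{"deltas":{"type":"array","items":{"type":"array","items":{"type":"array","items":{"type":"number","minimum":-1,"maximum":1}}}},"squeeze":{"type":"number"}},"required":["deltas"]}

```bash
ls; mkdir -p pics
python3 - <<'E'
from rig import manip
import cv2,json
s=manip.get_state();print({k:s[k] for k in("clock","position","ee_rot","width")})
for n in("scene","side"):
    cv2.imwrite(f"pics/{n}0.png",manip.get_image(n)[:,:,::-1]);print(n,manip.camera_params(n))
print(manip.camera_params("wrist"))
E
```

```text
pics
{'clock': 0.0, 'position': array([0.25642305, 0.51406668, 0.23842937]), 'ee_rot': array([-3.10974286e-04,  2.29337906e-01,  9.73346422e-01, -8.77805004e-04]), 'width': 0.0856602830291754}
scene {'fx': 440.702429055031, 'fy': 440.702429055031, 'cx': 315.9809332010886, 'cy': 240.4792269143615, 'dist': array([-0.03197035,  0.        ,  0.        ,  0.        ,  0.        ]), 'R': array([[-0.18942208, -0.98180118,  0.01362803],
       [-0.49422703,  0.08334151, -0.86532874],
       [ 0.848445  , -0.17064771, -0.5010194 ]]), 't': array([-0.21745816,  0.33791572,  0.41448198])}
side {'fx': 522.1912557221856, 'fy': 522.1912557221856, 'cx': 326.46365187112593, 'cy': 228.41105320906235, 'dist': array([-0.09220984,  0.        ,  0.        ,  0.        ,  0.        ]), 'R': array([[-0.36955864,  0.92919404, -0.00498584],
       [ 0.48737745,  0.18926559, -0.85243284],
       [-0.79113187, -0.3174539 , -0.52281296]]), 't': array([ 0.4939979 , -0.12362544,  1.20959366])}
{'fx': 383.03016906083025, 'fy': 383.03016906083025, 'cx': 314.38645743151596, 'cy': 233.82595916950194, 'dist': array([-0.03838307,  0.        ,  0.        ,  0.        ,  0.        ]), 'tool_from_camera': array([[-6.96689669e-04, -9.61859153e-01, -2.73544300e-01,
         6.94089943e-02],
       [ 9.99999545e-01, -4.91844550e-04, -8.17433115e-04,
         2.01238240e-04],
       [ 6.51714250e-04, -2.73544745e-01,  9.61859058e-01,
        -1.34830703e-01],
       [ 0.00000000e+00,  0.00000000e+00,  0.00000000e+00,
         1.00000000e+00]])}
```

View pics/scene0.png

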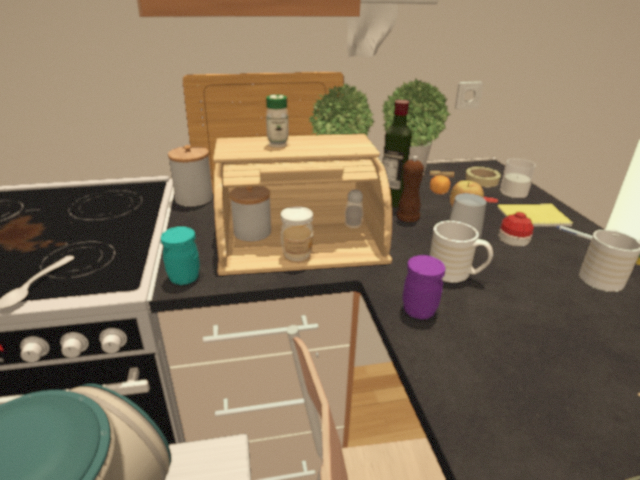

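View pics/side0.png

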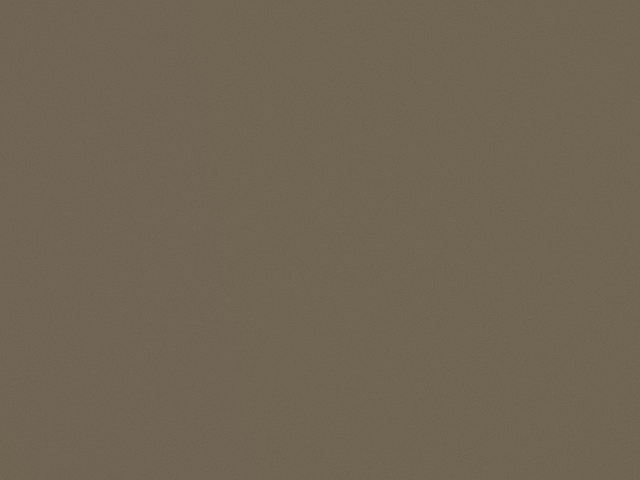

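The scene view shows the bin at about (215–390, 135–275). The jar with the white lid is on its sill at (297,235). Its look-alikes are turquoise at (181,256) and purple at (423,288), both outside the bin, so the glass jar on the sill is the one meant. The mug is at (455,250). The side camera is blocked and shows only a uniform surface. Next is one enlarged crop to confirm the jar.

Run:
```python
import cv2
i=cv2.imread("pics/scene0.png")[125:285,200:410]
cv2.imwrite("pics/crop0.png",cv2.resize(i,None,fx=3.7,fy=3.7,interpolation=cv2.INTER_CUBIC))
```

```text
(no output)
```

View pics/crop0.png

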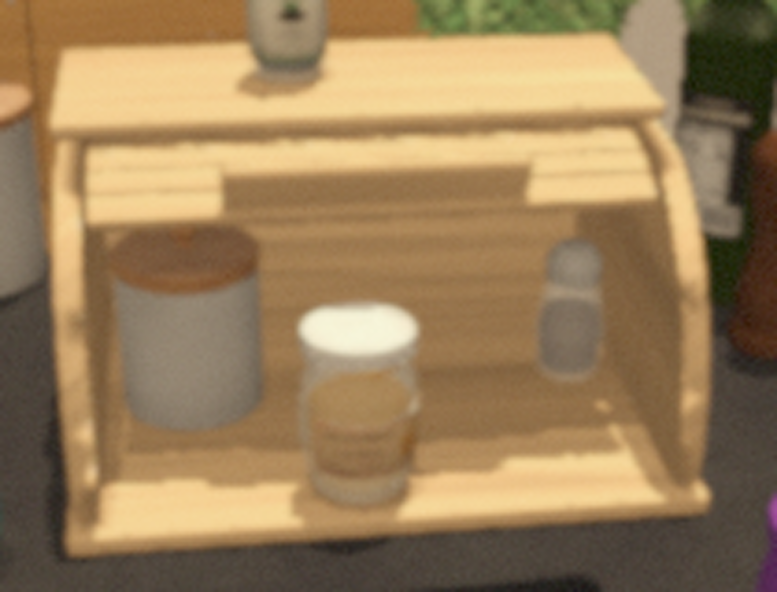

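The crop confirms the honey jar: clear glass with a white lid, on the sill left of the middle. The lid is up, and its ledge face shows at crop (222–530, 160–208). A bottle also stands on the top board. Next I'll fit the bin pose and the lid angle.

```bash
cat > h.py <<'E'
import numpy as np,cv2
from rig import manip
from scipy.spatial.transform import Rotation as Rn
from scipy.optimize import least_squares
def cam(n,st=None):
    c=manip.camera_params(n);K=np.array([[c['fx'],0,c['cx']],[0,c['fy'],c['cy']],[0,0,1]])
    if n!='wrist': return K,c['dist'],np.array(c['R']),np.array(c['t'])
    T=np.array(c['tool_from_camera']);q=st['ee_rot'];W=np.eye(4);W[:3,:3]=Rn.from_quat([*q[1:],q[0]]).as_matrix();W[:3,3]=st['position']
    M=np.linalg.inv(W@T);return K,c['dist'],M[:3,:3],M[:3,3]
def proj(C,X): return cv2.projectPoints(np.atleast_2d(X).astype(float),cv2.Rodrigues(C[2])[0],C[3],C[0],C[1])[0][:,0]
def plane(C,uv,z):
    p=cv2.undistortPoints(np.array([[uv]],float),C[0],C[1])[0,0];d=C[2].T@[*p,1];o=-C[2].T@C[3];return o+d*(z-o[2])/d[2]
def b2w(b,P): # b=x,y,yaw
    c,s=np.cos(b[2]),np.sin(b[2]);P=np.atleast_2d(P);return np.c_[b[0]+c*P[:,0]-s*P[:,1],b[1]+s*P[:,0]+c*P[:,1],P[:,2]]
def w2b(b,P):
    c,s=np.cos(b[2]),np.sin(b[2]);P=np.atleast_2d(P);d=P[:,:2]-b[:2];return np.c_[c*d[:,0]+s*d[:,1],-s*d[:,0]+c*d[:,1],P[:,2]]
def led(j,r=.156,h=.085):
    a=j-.15;return np.array([[-r*np.cos(a),y,.045+r*np.sin(a)] for y in(h,-h)])
E
python3 - <<'E'
from h import *
C=cam('scene')
f=lambda u,v:(200+u/3.7,125+v/3.7)
B=[(-.148,.178,0),(-.148,-.178,0),(.002,.178,.19),(.002,-.178,.19),(.144,.178,.19),(.144,-.178,.19)]
U=np.array([f(70,553),f(706,511),f(53,126),f(662,104),f(60,52),f(612,38)])
r=least_squares(lambda b:(proj(C,b2w(b,B))-U).ravel(),[.7,.2,0],loss='soft_l1')
b=r.x;print("bin",b,np.round(r.fun.reshape(-1,2),1))
for top in(True,):
  L=np.array([f(222,167),f(530,158)])
  r2=least_squares(lambda j:(proj(C,b2w(b,led(j[0])))-L).ravel(),[1.3]);print("lid",r2.x,r2.fun)
j=plane(C,f(358,328),.109);print("jar",j,w2b(b,j))
for n,(uv,z) in {'tea':(f(185,262),.132),'salt':(f(572,255),.102)}.items(): print(n,w2b(b,plane(C,uv,z)))
print("mug",w2b(b,plane(C,(455,232),.095)),plane(C,(455,232),.095), "turq",plane(C,(180,236),.09),"purp",plane(C,(425,267),.09))
print("bottle",w2b(b,plane(C,f(285,72),.19)))
E
```

```text
bin [ 0.6620865  -0.30932212 -0.04899785] [[-0.2  0.6]
 [ 0.3  0.2]
 [-0.9 -0.4]
 [ 1.  -0.3]
 [ 0.8 -0.8]
 [-0.9 -1.3]]
lid [1.28078761] [-0.5121118   0.33227078  0.8771593  -0.49857822]
jar [ 0.55253059 -0.28757249  0.109     ] [[-0.11048968  0.01635767  0.109     ]]
tea [[-0.06499091  0.10678121  0.132     ]]
salt [[-0.01366393 -0.12320676  0.102     ]]
mug [[-0.19596803 -0.28209803  0.095     ]] [ 0.45253699 -0.58148342  0.095     ] turq [ 0.53305915 -0.06079287  0.09      ] purp [ 0.35385097 -0.47818067  0.09      ]
bottle [[0.08227107 0.04066924 0.19      ]]
```

```bash
cat >> h.py <<'E'
BIN=np.array([.662,-.3093,-.049])
def goto(bx,by,z,yaw=-.049):
    "move row values: TCP to bin-frame (bx,by), height z, tool y at world yaw"
    s=manip.get_state();q=s['ee_rot'];R=Rn.from_quat([*q[1:],q[0]]).as_matrix()
    w=b2w(BIN,[[bx,by,z]])[0];d=R.T@(w-s['position']);y=R[:,1];a=yaw-np.arctan2(y[1],y[0])
    a=(a+np.pi)%(2*np.pi)-np.pi
    print("t=%.2f F=%s bin pos %s -> row %s"%(s['clock'],np.round(s['contact_force'],1),np.round(w2b(BIN,s['position'])[0],4),np.round([*(d/.8),-np.degrees(a)/120],4)))
E
python3 -c "
from h import *
goto(-.235,.0165,.20)"
```

```text
t=0.10 F=[0.3 0.6 0.4] bin pos [-0.4454  0.8026  0.2385] -> row [-0.6359 -0.7938  0.0493  0.5524]
```

Request:
move_arm(deltas=[[[-0.636,-0.794,0.049,0.552,-1],[-0.636,-0.794,0.049,0.552,-1],[-0.636,-0.794,0.049,0.552,-1],[-0.636,-0.794,0.049,0.552,-1],[-0.636,-0.794,0.049,0.552,-1],[-0.636,-0.794,0.049,0.552,-1],[-0.636,-0.794,0.049,0.552,-1],[-0.636,-0.794,0.049,0.552,-1],[-0.636,-0.794,0.049,0.552,-1],[-0.636,-0.794,0.049,0.552,-1],[-0.636,-0.794,0.049,0.552,-1],[-0.636,-0.794,0.049,0.552,-1]]])

```text
clock: 1.3
position: [0.3829, -0.0733, 0.2103]
ee_rot: [0.0, 0.724, 0.69, 0.0]
contact_force: [1.4, -0.4, 0.1]
width: 0.0851
gripper_force: 0.0
```

```bash
python3 -c "
from h import *
goto(-.235,.0165,.20)"
```

```text
t=1.30 F=[ 1.4 -0.4  0.1] bin pos [-0.2904  0.2221  0.2103] -> row [-2.57e-01  6.91e-02  1.28e-02  1.00e-04]
```

Request:
move_arm(deltas=[[[-0.257,0.069,0.013,0,-1],[-0.257,0.069,0.013,0,-1],[-0.257,0.069,0.013,0,-1],[-0.257,0.069,0.013,0,-1],[-0.257,0.069,0.013,0,-1],[-0.257,0.069,0.013,0,-1],[-0.257,0.069,0.013,0,-1]]])

```text
clock: 2.0
position: [0.4277, -0.2779, 0.1995]
ee_rot: [-0.001, 0.724, 0.69, 0.0]
contact_force: [0.7, 0.5, -0.8]
width: 0.0854
gripper_force: 0.0
```

Run:
```python
from h import *
goto(-.235,.0165,.035)
s=manip.get_state();a=manip.get_image("wrist");b=manip.get_image("scene")
np.savez("w1.npz",p=s['position'],q=s['ee_rot'])
cv2.imwrite("pics/w1.png",a[:,:,::-1]);cv2.imwrite("pics/s1.png",b[:,:,::-1])
cv2.imwrite("pics/s1c.png",cv2.resize(b[60:310,160:480,::-1],None,fx=2.4,fy=2.4))
C=cam("wrist",s)
print("tip lo/hi, jar lid, scene:",proj(C,b2w(BIN,[[-.1105,.0165,.109]])),proj(cam("scene"),s['position']),proj(cam("scene"),b2w(BIN,[[-.178,.0165,.192]])))
```

```text
t=2.00 F=[ 0.7  0.5 -0.8] bin pos [-0.2356  0.0198  0.1995] -> row [-0.0047  0.001   0.2056  0.0003]
tip lo/hi, jar lid, scene: [[515.12739426 247.65548458]] [[302.08061687 198.40814139]] [[300.25559278 188.62687692]]
```

View pics/w1.png

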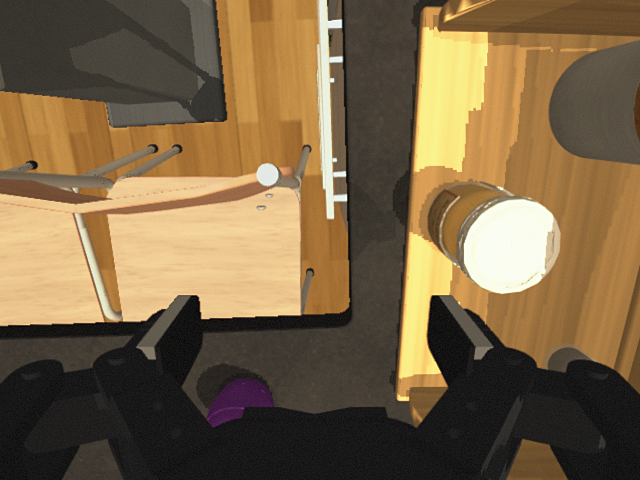

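View pics/s1c.png

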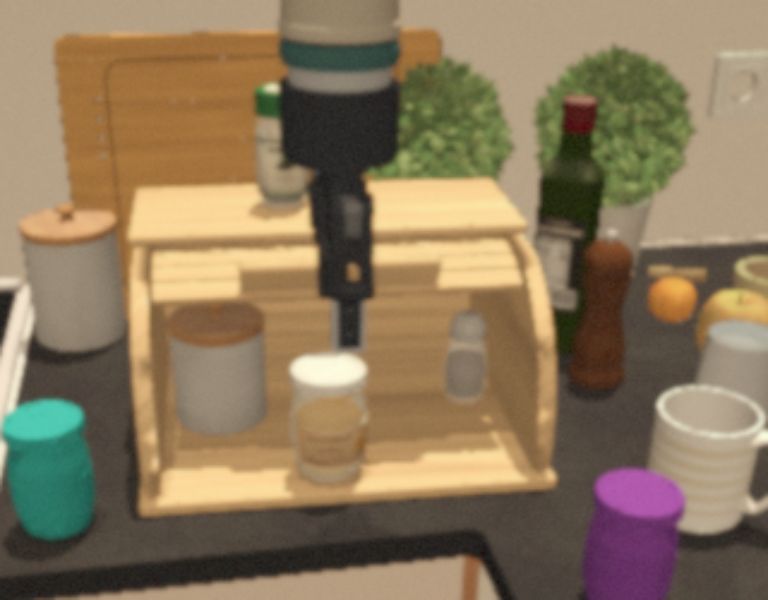

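The wrist view puts the jar's lid at (513,245), against a predicted (515,248), so the pose is good. The gripper can't be leaned with these moves. Held upright, its body would hit the lid before the jar is clear. I'll first nudge the ledge a little further open with the far fingertip's back, to about 1.45 rad, to make room.

Request:
move_arm(deltas=[[[-0.025,0.09,0.034,0,-1],[-0.025,0.107,0.034,0,-1],[-0.025,0.115,0.034,0,-1],[-0.025,0.123,0.034,0,-1],[-0.025,0.13,0.034,0,-1],[-0.025,0.138,0.034,0,-1],[-0.025,0.145,0.034,0,-1]]])

```text
clock: 2.8
position: [0.5412, -0.3038, 0.176]
ee_rot: [-0.001, 0.724, 0.69, -0.001]
contact_force: [-11.7, 5.1, 21.8]
width: 0.0857
gripper_force: 12.1
```

```bash
python3 -c "
from h import *
goto(-.102,.0,.172)"
```

```text
t=2.80 F=[-11.7   5.1  21.8] bin pos [-0.121  -0.0004  0.176 ] -> row [0.0005 0.0237 0.0049 0.0007]
```

Request:
move_arm(deltas=[[[0,-0.01,-0.015,0,-1],[0,-0.03,-0.02,0,-1],[0,-0.06,-0.02,0,-1],[0,-0.09,-0.02,0,-1]]])

```text
clock: 3.2
position: [0.4694, -0.301, 0.1891]
ee_rot: [0.0, 0.724, 0.69, -0.0]
contact_force: [-0.7, -0.2, 0.5]
width: 0.0856
gripper_force: 0.0
```

Run:
```python
from h import *
goto(-.17,.0,.16)
b=manip.get_image("scene");a=manip.get_image("wrist")
x=cv2.resize(b[115:295,195:415,::-1],None,fx=2.4,fy=2.4)
y=cv2.resize(a[200:480,300:640,::-1],(0,0),fx=.75,fy=.75)
o=np.zeros((432,790,3),np.uint8);o[:x.shape[0],:x.shape[1]]=x;o[:y.shape[0],530:530+y.shape[1]]=y[:,:260]
cv2.imwrite("pics/c2.png",o)
```

```text
t=3.20 F=[-0.7 -0.2  0.5] bin pos [-0.1928 -0.0011  0.1891] -> row [0.0014 0.0285 0.0364 0.0004]
```

View pics/c2.png

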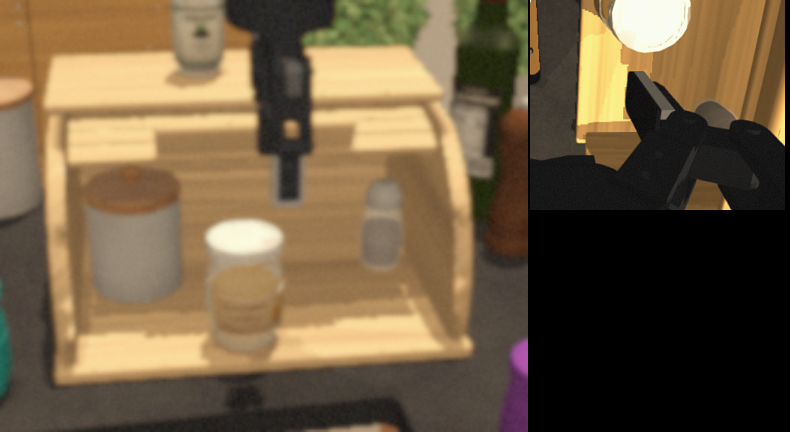

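The lid has opened only slightly, by 2–3 px. The jar at (245,285) is undisturbed. The knuckle struck the ledge, so I'll turn the tool 90°, shut the fingers, and nudge the ledge with the slim front of the fingers.

Request:
move_arm(deltas=[[[0,0,0.011,-0.75,1],[0,0,0.011,-0.75,1],[0,0,0.011,-0.75,1],[0,0,0.011,-0.75,1],[0,0,0.011,-0.75,1],[0,0,0.011,-0.75,1],[0,0,0.011,-0.75,1],[0,0.02,0.011,-0.75,1],[0,0.05,0.011,-0.75,1],[0,0.08,0.011,-0.75,1],[0,0.091,0.011,-0.75,1],[0,0.091,0.011,-0.75,1]]], squeeze=20)

```text
clock: 4.5
position: [0.5453, -0.305, 0.1798]
ee_rot: [0.001, 0.024, 1.0, -0.0]
contact_force: [-0.6, 0.5, -0.4]
width: -0.0001
gripper_force: 0.0
```

Run:
```python
from h import *
goto(-.056,.0,.18,1.5218)
s=manip.get_state()
print(s['width'],s['qpos'])
b=manip.get_image("scene")[:,:,::-1]
cv2.imwrite("pics/s3.png",b)
```

```text
t=4.50 F=[-0.6  0.5 -0.4] bin pos [-0.1168 -0.0014  0.1798] -> row [-0.076   0.0016 -0.0002  0.0006]
-5.4003147846059185e-05 [-6.21548954e-01  3.85825187e-01  1.48959921e+00  5.11421077e-04
  1.26527103e+00 -2.14481852e+00]
```

Request:
move_arm(deltas=[[[-0.03,0.001,0,0,1],[-0.042,0.001,0,0,1],[-0.048,0.001,0,0,1],[-0.053,0.001,0,0,1],[-0.058,0.001,0,0,1]]])

```text
clock: 5.05
position: [0.5891, -0.3063, 0.1802]
ee_rot: [-0.001, 0.024, 1.0, 0.0]
contact_force: [-2.9, -0.4, 2.3]
width: 0.0001
gripper_force: 1.5
```

Request:
move_arm(deltas=[[[-0.006,0,0,0,1],[-0.012,0,0,0,1],[-0.018,0,0,0,1],[-0.024,0,0,0,1],[-0.027,0,0,0,1]]])

```text
clock: 5.55
position: [0.6128, -0.3074, 0.1799]
ee_rot: [0.0, 0.024, 1.0, -0.0]
contact_force: [-1.2, 0.4, 1.3]
width: -0.0001
gripper_force: 1.0
```

Run:
```python
from h import *
goto(-.19,.0165,.18,1.5218)
```

```text
t=5.55 F=[-1.2  0.4  1.3] bin pos [-0.0492 -0.0005  0.1799] -> row [ 0.176   0.0214 -0.0002  0.0005]
```

Request:
move_arm(deltas=[[[0.06,0,0,0,1],[0.12,0.021,0,0,1],[0.176,0.021,0,0,1],[0.176,0.021,0.05,0,1],[0.176,0.021,0.11,0,1],[0.176,0.021,0.161,0,1],[0.176,0.021,0.161,0,1]]])

```text
clock: 6.25
position: [0.4693, -0.2811, 0.0465]
ee_rot: [-0.004, 0.024, 1.0, 0.003]
contact_force: [-2.2, 0.6, 1.1]
width: 0.0002
gripper_force: 0.0
```

Run:
```python
from h import *
goto(-.088,.0165,.051,1.5218)
s=manip.get_state();C=cam("wrist",s)
a=manip.get_image("wrist");b=manip.get_image("scene")
x=cv2.resize(b[115:295,195:415,::-1],None,fx=1.8,fy=1.8)
y=cv2.resize(a[:,:,::-1],(400,300))
cv2.imwrite("pics/c4.png",np.hstack([np.vstack([x,np.zeros((6,x.shape[1],3),np.uint8)])[:324],np.vstack([y,np.zeros((24,400,3),np.uint8)])]))
```

```text
t=6.25 F=[-2.2  0.6  1.1] bin pos [-0.1939  0.0187  0.0465] -> row [-0.1323 -0.0027 -0.0068  0.0002]
```

View pics/c4.png

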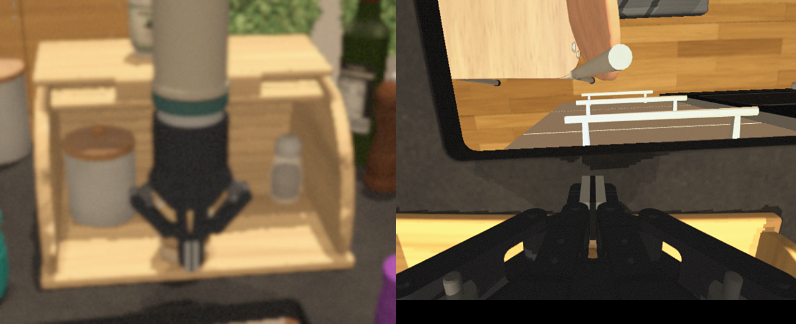

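The lid is now up at about 1.5 rad. The fingers are in front of the jar and in line with it, at (190,250) in the left pane. Next I'll approach and make contact slowly.

Request:
move_arm(deltas=[[[-0.01,0,0,0,1],[-0.02,0,0,0,1],[-0.03,0,0,0,1],[-0.037,0,0,0,1],[-0.042,0,0,0,1],[-0.046,0,0,0,1],[-0.05,0,0,0,1],[-0.054,0,0,0,1],[-0.058,0,0,0,1]]])

```text
clock: 7.25
position: [0.5179, -0.2867, 0.0543]
ee_rot: [-0.0, 0.024, 1.0, -0.001]
contact_force: [-2.7, -1.3, 1.7]
width: -0.0002
gripper_force: 1.3
```

Run:
```python
from h import *
goto(-.09,.0165,.051,1.5218)
```

```text
t=7.25 F=[-2.7 -1.3  1.7] bin pos [-0.145   0.0155  0.0543] -> row [-0.0687  0.0012  0.0041  0.0007]
```

Request:
move_arm(deltas=[[[-0.005,0,0.001,0,1],[-0.01,0,0.002,0,1],[-0.015,0,0.002,0,1],[-0.02,0,0.002,0,1],[-0.025,0,0.002,0,1],[-0.03,0,0.002,0,1],[-0.035,0,0.002,0,1],[-0.04,0,0.002,0,1],[-0.045,0,0.002,0,1],[-0.05,0,0.002,0,1],[-0.055,0,0.002,0,1]]])

```text
clock: 8.35
position: [0.5629, -0.2882, 0.0496]
ee_rot: [0.0, 0.024, 1.0, 0.0]
contact_force: [-2.3, 0.5, -0.1]
width: -0.0002
gripper_force: 1.2
```

Run:
```python
from h import *
goto(-.09,.0165,.051,1.5218)
```

```text
t=8.35 F=[-2.3  0.5 -0.1] bin pos [-0.1     0.0163  0.0496] -> row [-0.0125  0.0003 -0.0018  0.0004]
```

Request:
move_arm(deltas=[[[-0.005,0,0,0,1],[-0.01,0,0,0,1],[-0.013,0,0,0,1],[-0.013,0,0,0,1],[0.0,0,0,0,1],[0.03,0,0,0,1],[0.08,0,0,0,1],[0.12,0,0,0,1],[0.12,-0.02,-0.05,0,1],[0.12,-0.02,-0.11,0,1],[0.12,-0.02,-0.17,0,1],[0.12,-0.02,-0.23,0,1]]])

```text
clock: 9.55
position: [0.4653, -0.2995, 0.2358]
ee_rot: [0.001, 0.024, 1.0, -0.0]
contact_force: [1.3, -1.0, -0.3]
width: -0.0003
gripper_force: 0.0
```

Run:
```python
from h import *
goto(-.19,.0,.235)
b=manip.get_image("scene");a=manip.get_image("wrist")
x=cv2.resize(b[115:295,195:415,::-1],None,fx=1.8,fy=1.8)
y=cv2.resize(a[:,:,::-1],(400,300))
cv2.imwrite("pics/c5.png",np.hstack([x,np.vstack([y,np.zeros((24,400,3),np.uint8)])]))
```

```text
t=9.55 F=[ 1.3 -1.  -0.3] bin pos [-1.970e-01  1.000e-04  2.358e-01] -> row [-8.700e-03 -2.000e-04  1.000e-03  7.501e-01]
```

View pics/c5.png

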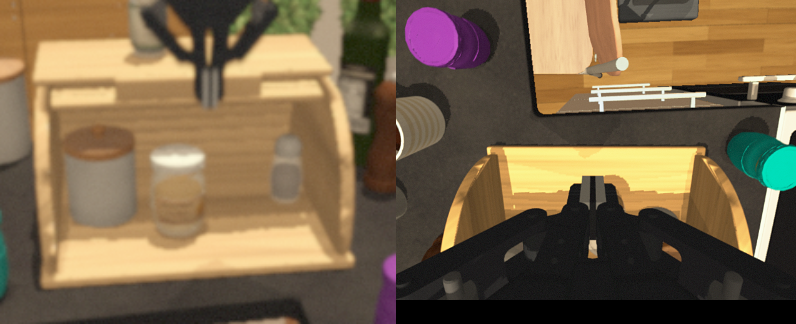

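Request:
move_arm(deltas=[[[0,0,0,0.75,-1],[0,0,0,0.75,-1],[0,0,0,0.75,-1],[0,0,0,0.75,-1],[0,0,0,0.75,-1],[0,0,0,0.75,-1],[0,0,0,0.75,-1],[-0.04,0,0,0.75,-1],[-0.08,0,0,0.75,-1],[-0.12,0,0,0.75,-1],[-0.15,0,0,0.75,-1],[-0.165,0,0,0.75,-1]]])

```text
clock: 10.85
position: [0.5992, -0.3057, 0.2324]
ee_rot: [-0.0, 0.724, 0.69, 0.0]
contact_force: [0.7, 0.0, 0.6]
width: 0.0853
gripper_force: 0.0
```

Run:
```python
from h import *
C=cam('scene')
p=plane(C,(195+178/1.8,115+157/1.8),.109);print("jar now",w2b(BIN,p))
goto(-.064,.0,.19)
s=manip.get_state();print(s['width'],s['qpos'][5])
for a in [1.35,1.28,1.2,1.1,1.0,.9,.8,.7,.6,.5,.4,.3,.2,.1,0,-.1,-.15]:
    P=np.array([-.15*np.cos(a)+.005*np.sin(a)-.0427,.045+.15*np.sin(a)+.005*np.cos(a)])
    print("a %.2f x %.4f z %.4f"%(a,*P))
```

```text
jar now [[-0.0565682   0.01677422  0.109     ]]
t=10.85 F=[0.7 0.  0.6] bin pos [-0.0629  0.0005  0.2324] -> row [-0.0006 -0.0014  0.053   0.0009]
0.08530607512115233 -0.5284849744264801
a 1.35 x -0.0707 z 0.1925
a 1.28 x -0.0809 z 0.1901
a 1.20 x -0.0924 z 0.1866
a 1.10 x -0.1063 z 0.1809
a 1.00 x -0.1195 z 0.1739
a 0.90 x -0.1320 z 0.1656
a 0.80 x -0.1436 z 0.1561
a 0.70 x -0.1542 z 0.1455
a 0.60 x -0.1637 z 0.1338
a 0.50 x -0.1719 z 0.1213
a 0.40 x -0.1789 z 0.1080
a 0.30 x -0.1845 z 0.0941
a 0.20 x -0.1887 z 0.0797
a 0.10 x -0.1915 z 0.0650
a 0.00 x -0.1927 z 0.0500
a -0.10 x -0.1924 z 0.0350
a -0.15 x -0.1918 z 0.0275
```

The jar now stands upright at bin x = -0.057, clear of the lid's limit of -0.066. Next I'll lower the far finger behind the ledge.

Request:
move_arm(deltas=[[[0,0,0.02,0,-1],[0,0,0.035,0,-1],[0,0,0.043,0,-1],[0,0,0.049,0,-1],[0,0,0.053,0,-1],[0,0,0.053,0,-1]]])

```text
clock: 11.45
position: [0.5974, -0.3059, 0.1912]
ee_rot: [-0.0, 0.724, 0.69, 0.0]
contact_force: [-1.0, 0.4, 0.4]
width: 0.0852
gripper_force: 0.0
```

Request:
move_arm(deltas=[[[0,-0.006,0,0,-1],[0,-0.012,0,0,-1],[0,-0.018,0.001,0,-1],[0,-0.024,0.002,0,-1],[0,-0.03,0.003,0,-1],[0,-0.036,0.005,0,-1]]])

```text
clock: 12.05
position: [0.569, -0.3046, 0.1875]
ee_rot: [0.001, 0.724, 0.69, 0.0]
contact_force: [4.0, -0.3, 0.5]
width: 0.0854
gripper_force: 2.0
```

Run:
```python
from h import *
goto(-.1063,0,.1809)
b=manip.get_image("scene");a=manip.get_image("wrist")
x=cv2.resize(b[115:295,195:415,::-1],None,fx=1.8,fy=1.8)
y=cv2.resize(a[:,:,::-1],(400,300))
cv2.imwrite("pics/c6.png",np.hstack([x,np.vstack([y,np.zeros((24,400,3),np.uint8)])]))
```

```text
t=12.05 F=[ 4.  -0.3  0.5] bin pos [-9.310e-02  1.000e-04  1.875e-01] -> row [-0.0001 -0.0164  0.0083  0.0004]
```

View pics/c6.png

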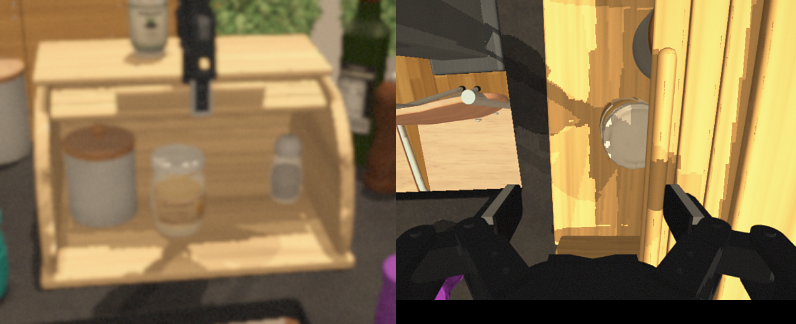

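The wrist view shows the pad behind the ledge, pushing with 4 N, and the jar clear behind the lid. Now I'll follow the arc.

Request:
move_arm(deltas=[[[0,-0.008,0.004,0,-1],[0,-0.016,0.007,0,-1],[0,-0.025,0.011,0,-1],[0,-0.033,0.016,0,-1],[0,-0.041,0.021,0,-1],[0,-0.048,0.026,0,-1],[0,-0.056,0.032,0,-1],[0,-0.063,0.038,0,-1],[0,-0.07,0.045,0,-1],[0,-0.076,0.052,0,-1]]])

```text
clock: 13.15
position: [0.5073, -0.3014, 0.1449]
ee_rot: [-0.001, 0.724, 0.69, -0.0]
contact_force: [1.2, -0.2, 3.7]
width: 0.0854
gripper_force: 1.5
```

Run:
```python
from h import *
goto(-.1637,0,.1338)
```

```text
t=13.15 F=[ 1.2 -0.2  3.7] bin pos [-0.1549  0.0004  0.1449] -> row [-0.0005 -0.011   0.0139  0.0004]
```

Request:
move_arm(deltas=[[[0,-0.006,0.007,0,-1],[0,-0.012,0.015,0,-1],[0,-0.017,0.022,0,-1],[0,-0.022,0.03,0,-1],[0,-0.027,0.038,0,-1],[0,-0.031,0.047,0,-1],[0,-0.035,0.055,0,-1],[0,-0.038,0.064,0,-1],[0,-0.041,0.073,0,-1],[0,-0.043,0.081,0,-1],[0,-0.045,0.088,0,-1],[0,-0.046,0.094,0,-1]]])

```text
clock: 14.35
position: [0.4712, -0.2996, 0.0697]
ee_rot: [-0.0, 0.724, 0.69, -0.0]
contact_force: [0.0, 0.8, 2.6]
width: 0.0851
gripper_force: 0.8
```

Run:
```python
from h import *
goto(-.1925,0,.0275)
```

```text
t=14.35 F=[0.  0.8 2.6] bin pos [-0.1911  0.0003  0.0697] -> row [-0.0004 -0.0017  0.0528  0.0004]
```

Request:
move_arm(deltas=[[[0,-0.001,0.006,0,-1],[0,-0.001,0.012,0,-1],[0,-0.002,0.018,0,-1],[0,-0.002,0.023,0,-1],[0,-0.002,0.028,0,-1],[0,-0.002,0.032,0,-1],[0,-0.002,0.036,0,-1],[0,-0.002,0.039,0,-1]]])

```text
clock: 15.15
position: [0.4607, -0.2991, 0.0383]
ee_rot: [-0.007, 0.723, 0.691, -0.005]
contact_force: [-28.4, -7.5, 11.7]
width: 0.0851
gripper_force: 7.0
```

The finger's knuckle is bearing on the lid face, so I'll shift outward to push on the ledge's outer part.

Request:
move_arm(deltas=[[[0,-0.01,0,0,-1],[0,-0.016,0,0,-1],[0,-0.016,0,0,-1]]])

```text
clock: 15.45
position: [0.457, -0.299, 0.0391]
ee_rot: [0.0, 0.724, 0.69, 0.0]
contact_force: [-0.1, -0.7, -0.7]
width: 0.0853
gripper_force: 0.0
```

Run:
```python
from h import *
goto(-.205,0,.03)
```

```text
t=15.45 F=[-0.1 -0.7 -0.7] bin pos [-0.2053  0.0003  0.0391] -> row [-0.0003  0.0003  0.0113  0.0001]
```

Request:
move_arm(deltas=[[[0,0.003,0.003,0,-1],[0,0.003,0.006,0,-1],[0,0.003,0.009,0,-1],[0,0.003,0.011,0,-1]]])

```text
clock: 15.85
position: [0.4585, -0.2993, 0.0301]
ee_rot: [-0.001, 0.724, 0.69, -0.001]
contact_force: [-5.9, -2.5, 2.6]
width: 0.0852
gripper_force: 0.9
```

Run:
```python
from h import *
goto(-.203,0,.024)
b=manip.get_image("scene");a=manip.get_image("wrist")
x=cv2.resize(b[115:295,195:415,::-1],None,fx=1.8,fy=1.8)
y=cv2.resize(a[:,:,::-1],(400,300))
cv2.imwrite("pics/c7.png",np.hstack([x,np.vstack([y,np.zeros((24,400,3),np.uint8)])]))
```

```text
t=15.85 F=[-5.9 -2.5  2.6] bin pos [-0.2038 -0.      0.0301] -> row [0.     0.001  0.0076 0.0008]
```

View pics/c7.png

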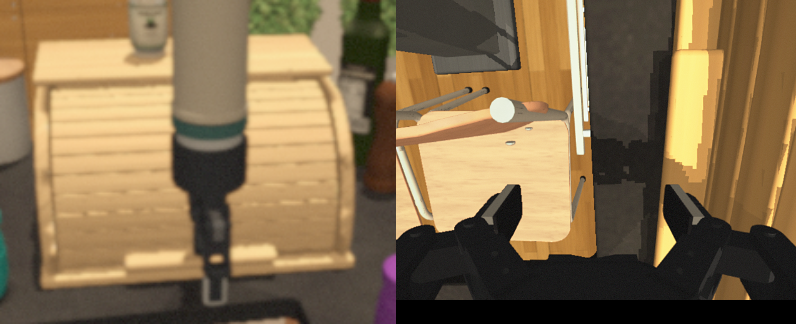

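The lid is nearly shut, with the ledge at (125–275, 245–278) in the left pane. I'll retreat, shut the fingers and turn back, to press the last bit from above.

Request:
move_arm(deltas=[[[0,-0.02,0,0,-1],[0,-0.04,0,0,-1],[0,-0.06,-0.03,-0.07,0],[0,-0.06,-0.08,-0.14,1],[0,-0.06,-0.12,-0.22,1],[0,-0.06,-0.12,-0.3,1],[0,-0.06,-0.12,-0.4,1],[0,-0.06,-0.12,-0.5,1],[0,-0.06,-0.12,-0.6,1],[0,-0.06,-0.12,-0.7,1],[0,-0.06,-0.12,-0.75,1],[0,-0.06,-0.12,-0.75,1]]])

```text
clock: 17.15
position: [0.4122, -0.2967, 0.1261]
ee_rot: [0.0, 0.06, 0.998, 0.0]
contact_force: [0.5, -1.1, 0.3]
width: -0.0002
gripper_force: 0.0
```

Run:
```python
from h import *
goto(-.16,0,.06,1.5218)
print(manip.get_state()['width'])
C=cam("scene");b=manip.get_image("scene");g=cv2.cvtColor(b,cv2.COLOR_RGB2GRAY).astype(int)
for y in(.065,-.065):
  for j in(0,.05,.1,.15):
    a=j-.15;P=[]
    for t in(.005,-.005): P.append([-.156*np.cos(a)+t*np.sin(a),y,.045+.156*np.sin(a)+t*np.cos(a)])
    P.append([-.131*np.cos(a)+.005*np.sin(a),y,.045+.131*np.sin(a)+.005*np.cos(a)])
    P.append([-.148,y,.012]);P.append([-.148,y,0])
    print(y,j,np.round(proj(C,b2w(BIN,P)),1).tolist())
  u=int(proj(C,b2w(BIN,[[-.156,y,.03]]))[0,0]);print(u,list(zip(range(244,280),g[244:280,u-2:u+3].mean(1).round().astype(int).tolist())))
```

```text
t=17.15 F=[ 0.5 -1.1  0.3] bin pos [-0.2501  0.0003  0.1261] -> row [-0.1123  0.0075  0.0827 -0.0335]
-0.000171917451279623
0.065 0 [[275.0, 262.1], [275.1, 265.8], [274.2, 254.0], [275.1, 266.3], [275.3, 271.3]]
0.065 0.05 [[274.9, 259.0], [275.1, 262.9], [274.1, 251.4], [275.1, 266.3], [275.3, 271.3]]
0.065 0.1 [[274.8, 255.7], [275.0, 259.9], [274.0, 248.7], [275.1, 266.3], [275.3, 271.3]]
0.065 0.15 [[274.7, 252.3], [274.8, 256.7], [273.9, 245.8], [275.1, 266.3], [275.3, 271.3]]
275 [(244, 145), (245, 148), (246, 147), (247, 144), (248, 139), (249, 137), (250, 137), (251, 133), (252, 136), (253, 143), (254, 155), (255, 180), (256, 208), (257, 219), (258, 221), (259, 221), (260, 220), (261, 211), (262, 193), (263, 167), (264, 143), (265, 131), (266, 135), (267, 143), (268, 142), (269, 140), (270, 128), (271, 97), (272, 58), (273, 42), (274, 45), (275, 56), (276, 67), (277, 72), (278, 71), (279, 73)]
-0.065 0 [[339.4, 257.9], [339.1, 261.6], [337.3, 250.0], [338.5, 262.1], [338.3, 267.0]]
-0.065 0.05 [[339.6, 254.8], [339.3, 258.7], [337.4, 247.4], [338.5, 262.1], [338.3, 267.0]]
-0.065 0.1 [[339.8, 251.6], [339.6, 255.7], [337.6, 244.8], [338.5, 262.1], [338.3, 267.0]]
-0.065 0.15 [[340.0, 248.3], [339.8, 252.5], [337.7, 242.0], [338.5, 262.1], [338.3, 267.0]]
339 [(244, 141), (245, 140), (246, 139), (247, 137), (248, 136), (249, 144), (250, 159), (251, 186), (252, 213), (253, 223), (254, 225), (255, 224), (256, 222), (257, 212), (258, 193), (259, 166), (260, 142), (261, 134), (262, 137), (263, 144), (264, 142), (265, 141), (266, 126), (267, 89), (268, 52), (269, 48), (270, 55), (271, 70), (272, 75), (273, 76), (274, 77), (275, 76), (276, 74), (277, 78), (278, 76), (279, 76)]
```

The ledge's upper face spans rows 255–262.5, against a prediction of 254–262 when shut, so the lid is at about 0. I'll press lightly from above to make sure.

Request:
move_arm(deltas=[[[-0.05,0.004,0,-0.033,1],[-0.1,0.007,0,-0.033,1],[-0.112,0.007,0.04,-0.033,1],[-0.112,0.007,0.08,-0.033,1],[-0.112,0.007,0.1,-0.033,1],[-0.112,0.007,0.106,-0.033,1],[-0.112,0.007,0.11,-0.033,1],[-0.112,0.007,0.113,-0.033,1]]])

```text
clock: 18.0
position: [0.5019, -0.3029, 0.0367]
ee_rot: [0.001, 0.029, 1.0, -0.0]
contact_force: [0.3, -0.1, 0.5]
width: -0.0004
gripper_force: 0.5
```

Run:
```python
from h import *
goto(-.16,0,.033,1.5218)
```

```text
t=18.00 F=[ 0.3 -0.1  0.5] bin pos [-0.1603 -0.0015  0.0367] -> row [-0.0003  0.0018  0.0046 -0.004 ]
```

Request:
move_arm(deltas=[[[0,0,0.002,0,1],[0,0,0.004,0,1],[0,0,0.005,0,1],[0,0,0.005,0,1]]])

```text
clock: 18.4
position: [0.502, -0.303, 0.0354]
ee_rot: [0.002, 0.029, 1.0, -0.001]
contact_force: [-3.2, 2.5, 15.1]
width: -0.0004
gripper_force: 7.3
```

The ledge is firm at 15 N with the tip at 27 mm, which is the height for fully shut. Now I'll retreat.

Request:
move_arm(deltas=[[[0,0,-0.01,0,1],[0.03,0,-0.03,0,1],[0.08,0,-0.08,0,1],[0.12,0,-0.13,0,1],[0.15,0,-0.18,0,1],[0.15,0,-0.2,0,1],[0.15,0,-0.2,0,1],[0.15,0,-0.2,0,1]]])

```text
clock: 19.2
position: [0.3815, -0.296, 0.1925]
ee_rot: [0.001, 0.029, 1.0, -0.001]
contact_force: [-1.2, -0.8, -0.8]
width: 0.0001
gripper_force: 0.0
```

Run:
```python
from h import *
goto(-.16,0,.033,1.5218)
b=manip.get_image("scene");g=cv2.cvtColor(b,cv2.COLOR_RGB2GRAY)
for u in(275,339):print(g[248:274,u-2:u+3].mean(1).round().astype(int).tolist())
print(manip.sign_off())
```

```text
t=19.20 F=[-1.2 -0.8 -0.8] bin pos [-0.2809 -0.0005  0.1925] -> row [-0.1507  0.002   0.1997 -0.0038]
[142, 138, 135, 135, 138, 137, 143, 160, 187, 211, 220, 223, 222, 218, 206, 183, 157, 136, 136, 143, 145, 141, 128, 98, 60, 42]
[139, 139, 148, 168, 195, 216, 224, 225, 225, 220, 205, 181, 154, 138, 137, 143, 142, 141, 126, 90, 51, 48, 55, 70, 74, 76]
the job is handed in; nothing more can be done
None
```

The jar is upright inside the bin, the lid is fully shut, and the job was handed in at about 19 s with the arm clear. Before pushing the jar I opened the lid further, to about 1.5 rad; on the way the gripper pressed on the ledge with about 25 N, and near the end on the lid with about 30 N.

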